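Hold the spice grinder on pulse

ROBOT

A 6-joint arm with a two-finger parallel gripper is mounted at the origin on the work surface. World frame = base frame: x ahead of the robot, y to its left, z up, the work surface at z = 0. Lengths are in m, angles in degrees, forces in N, time in s.
With the tool pointing down it reaches from about 0.25 to 0.725 m from the base axis. Payload 9.7 kg.
Tool frame: the origin (TCP) lies on the centre line of the jaws, within the pads' length; the fingertips stand 22 mm ahead of it and the grasp point (between the pads) lies 3 mm ahead of it; z points along the fingers, y is the direction in which the jaws open and shut (so a half turn about z gives the same grasp; the last joint's range is limited). The gripper opens to 85 mm and grips with 20 to 120 N. Pads are 22 mm wide; open, the fingers measure 114 mm over their backs; the gripper's body (76 mm by 85 mm) begins 54 mm behind the grasp point. The pads swing forward as they close: fully open they stand 13 mm farther back than shut.
Start: joints at [-73.969, 4.979, 10.078, 95.1, 0, 90], TCP at [0.152, -0.529, 0.253] pointing down, gripper open.
Joint ranges: [-179.16, 179.16], [-48.56, 103.87], [-65.8, 70.77], [-126.05, 130.52], [-82.76, 87.17], [-180, 180]. Speed limits (degrees/s): [127.2, 127.2, 147.25, 180, 180, 180].

INTERFACE

Orientations are given as [roll, pitch, yaw] about the fixed x, y, z axes, in that order (R = Rz(yaw) Ry(pitch) Rx(roll)).
In Python, from workcell import monitor, eyes, job gives the robot as it stands. The module is installed in compiled form; this text tells all that it offers.
- The arm moves only by the tool drive_tool, never from a script. Its argument "plan" is a list of rows, each a list of 3 entries, a list of its own where there are three numbers: the opening, from 0 (shut) to 1 (fully open), then the shift along the world's x, y, z in m, then the turn about the world's z in degrees. In form: [[gripper, [x, y, z], yaw], ...]. A call has 1 to 10 rows; each row shifts and turns the commanded pose from where the row before left it; what a row does not reach is not made up. A row lasts 1/8 s, in which the tool goes at most 62.5 mm and 10.7 degrees, less where a joint would pass 70% of its speed; a pose out of reach is approached as far as the arm can. A call is refused whole if a number of a shift passes 0.0625 or a number of a turn 10.7, either way. A call with a gripper value outside its range is refused whole. The fingers move at their own pace and stop on an object; "grip_force" is the grip in N (left out, the last holds). Time passes only in rows, so rows that do not move let the fingers close. It gives the time, the measured TCP pose, the force and the opening at its end, in the units of the state.
- monitor.get_obs(): the state, without advancing time (a new reading comes with each control period).
- eyes.camera(name): name is "scene" or "top" or "wrist"; returns (picture, depth): 400x640x3 uint8, red, green, blue; 400x640 float32, m along the optical axis (not along the pixel's ray), 0 where there is no reading.
- eyes.camera_params(name): a dict with "fx", "fy", "cx", "cy" (pixels), "dist_coeffs" ([k1, k2, p1, p2, k3] as OpenCV has them; the pictures are not rectified), "extrinsics" (4x4, takes a point from world to camera coordinates); the wrist camera has in their place "mount" (4x4, takes a point from camera to tool coordinates, whose origin is the TCP and whose axes are the flange's). Camera axes: x right, y down, z forward; pixel columns grow to the right and rows downward; lengths in m; the calibration is good to about 2 mm. A picture is of the moment at which its call begins: read the wrist's pose just before it. camera_params takes no time and is no camera call.
- job.job_done(): hands the job in, once; it reports no verdict.
The state is a dict: "time": time; "q": joint angles; "qd": joint speeds; "joint_efforts": joint torques, N m; "ee_pos": TCP position; "tcp_rot": TCP orientation; "wrist_force": force on the tool from outside, world axes, zero at the start; "torque": the same for the moment, N m; "opening": finger opening in m.
Only numpy, scipy, OpenCV 4.12 (cv2) and the standard library are available. Lean on these libraries where they do the work, as an engineer would, in place of code of your own. Each camera call takes 0.05 s, during which the arm holds its last target.

TASK

Fit the white bayonet lid with the blue grip bar onto the spice grinder, its bar in line with the two black marks so that the lugs drop through the gaps and the lid sits fully down. Then twist it clockwise (seen from above) to the green pulse marks, halfway to the red lock marks, without letting it click into the lock, and finish while still gripping the lid and holding it there on green: it is sprung and turns back if let go. Leave the wooden cover, the jar and the bowl alone.

Things in the scene. Friction and masses are not known exactly. Their poses are not given: they have to be found in the camera images.
- grinder: Cream round grinder base, fixed to the bench, 140 mm wide at the foot, 120 mm at its flat rim, 120 mm high. Origin: centre of its underside, z up. Marks 6 mm wide lie on the rim: black along its +x and -x (put the lid in here), green 0.70 rad clockwise (seen from above) of each black, red (lock) 1.40 rad clockwise of each black.
- grinder_mouth (a point): Centre of the grinder's mouth, level with the rim, 120 mm above the bench; axes as the grinder's. A steel lip 6 mm thick, flush with the rim, has a round opening 60 mm wide and two gaps 18 mm wide running out to 44 mm from the axis at +x and -x. Spring balls under the lip resist a lid turned past about 1.0 rad and click behind its lugs before the red marks.
- pulse_mark (a point): Middle of one green mark on the rim, 53 mm from the grinder's axis (the other lies half a turn round).
- lid: White bayonet lid, about 100 g, loose, stands on its foot on the bench, 52 mm high. Origin: centre of the foot's underside, z up. Foot 54 mm wide, z 0 to 14 mm, with two grey lugs along +x and -x, 12 mm wide, reaching 38 mm from the axis, z 0.5 to 6 mm. Flange 88 mm wide, z 14 to 22 mm. Half a turn gives the same fit. Seated, the flange lies on the rim and the origin is 106 mm above the bench.
- lid_bar (a point): Centre of the lid's blue grip bar, on the lid's axis 37 mm above its foot; axes as the lid's. The bar is 64 mm long along x (right over the lugs), 16 mm wide along y, 30 mm high: pinch it across its width from above. Fit in the mouth: 3 mm clearance round the foot and 3 mm either side of each lug; once turned, the lugs have 2 mm play in height under the lip.
- switch_ring (a joint): Sprung ring inside the grinder, pushed round by the lugs: 0 at rest, grows as the lid turns clockwise seen from above, 1.4 at most. The lugs meet it about 0.09 rad after the black marks, so with the lid on green it reads about 0.61. It pushes back with 0.03 N m at 0 and 0.08 N m at green, plus friction if the lid is pressed down.
- plain_cover: Bystander: plain wooden storage cover, 84 mm across, 34 mm high with a round knob, no lugs. Origin under its centre.
- jar: Bystander: amber jar with a red cap, 66 mm across, 90 mm high. Origin under its centre.
- bowl: Bystander: small steel bowl, 120 mm across, 50 mm high. Origin under its centre.
There are look-alikes about, which are no part of the job. Leave any pink look-alike of the lid alone.

How it is judged:
By the outcome, as a careful person would: the job done as asked, in the order asked, and still so for the second after the job is handed in, while the arm keeps its last pose, push and grip.
It also fails if it takes over 42 s, if anything falls off the work surface, if the arm or the gripper's body presses on something with over 40 N, if the wrist force passes 120 N, or if a joint passes its speed limit or range.

## Working session

There is one attempt and no reset: what is moved stays moved. The work goes in short steps, Python scripts to look and compute and a tool call to move; the robot and the scene stay as the last step left them, time stands still between calls to the robot, and variables do not carry over. Pictures are saved under pics/ and viewed, and the job is handed in when it is done.

Besides the shell and the picture viewer there is one more tool, called by a JSON object that holds its "op" and its "data". drive_tool: Moves the arm, as the interface text tells. Its arguments: {"type":"object","properties":{"plan":{"type":"array","items":{"type":"array"}},"grip_force":{"type":"number"}},"required":["plan"]}

```bash
mkdir -p pics
cat > h.py <<'E'
import numpy as np, cv2
from workcell import monitor, eyes, job
def cam(n,f=None):
    im,d=eyes.camera(n); im=np.array(im)
    if f: cv2.imwrite('pics/'+f,im[:,:,::-1])
    return im,np.array(d)
E
python3 - <<'E'
from h import *
np.set_printoptions(precision=4,suppress=True)
print(monitor.get_obs())
for n in ("scene","top"):
    im,d=cam(n,n+'0.png'); np.savez(n+'0.npz',im=im,d=d); print(n,eyes.camera_params(n))
print(eyes.camera_params("wrist"))
E
```

```text
{'time': 0.0, 'q': array([-73.9682,   5.0118,  10.0356,  95.0978,  -0.0013,  89.9986]), 'qd': array([ 0.0724, -0.0403,  0.0532, -0.0108, -0.0328, -0.0243]), 'joint_efforts': array([ -0.0011, -52.0393,  46.4798,   0.0163,  -0.    ,  -0.    ]), 'ee_pos': array([ 0.1518, -0.5284,  0.2526]), 'tcp_rot': array([-179.926 ,    0.0013,   16.0332]), 'wrist_force': array([ 0.0431, -0.0093,  0.3945]), 'torque': array([-0.0145, -0.0318, -0.0138]), 'opening': 0.08510377752623519}
scene {'fx': 370.5986307374418, 'fy': 370.5986307374418, 'cx': 321.4127167289048, 'cy': 200.64510936914107, 'dist_coeffs': array([-0.0842,  0.    ,  0.    ,  0.    ,  0.    ]), 'extrinsics': array([[-0.4983,  0.867 , -0.0064,  0.2987],
       [ 0.485 ,  0.2726, -0.831 , -0.206 ],
       [-0.7187, -0.4172, -0.5563,  1.4411],
       [ 0.    ,  0.    ,  0.    ,  1.    ]])}
top {'fx': 456.21809226423443, 'fy': 456.21809226423443, 'cx': 325.09502965220884, 'cy': 195.8260935717148, 'dist_coeffs': array([-0.104,  0.   ,  0.   ,  0.   ,  0.   ]), 'extrinsics': array([[-0.0173, -0.9997, -0.0167,  0.0351],
       [-0.9884,  0.0196, -0.1504,  0.605 ],
       [ 0.1507,  0.0139, -0.9885,  1.3958],
       [ 0.    ,  0.    ,  0.    ,  1.    ]])}
{'fx': 339.6321913020572, 'fy': 339.6321913020572, 'cx': 321.58112660812475, 'cy': 196.40187192066958, 'dist_coeffs': array([-0.0495,  0.    ,  0.    ,  0.    ,  0.    ]), 'mount': array([[ 0.0006, -0.9627, -0.2707,  0.0696],
       [ 1.    ,  0.0006,  0.0001, -0.0003],
       [ 0.    , -0.2707,  0.9627, -0.1199],
       [ 0.    ,  0.    ,  0.    ,  1.    ]])}
```

View pics/top0.png

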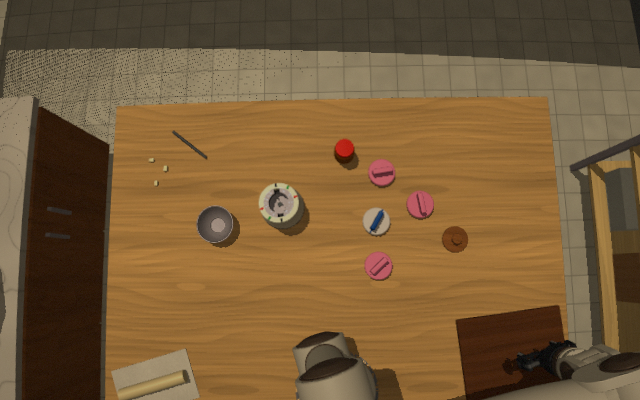

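View pics/scene0.png

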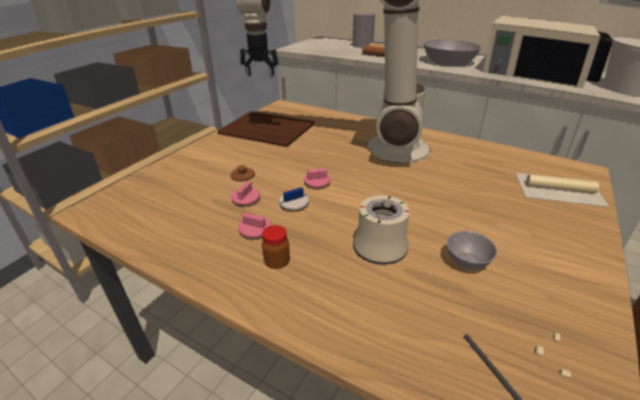

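The top view shows one white lid with a blue bar at (376,221). There are pink look-alikes at (382,173), (420,205) and (378,266), and the wooden cover at (455,239). The grinder is at (281,204). Only the white and blue one fits the description, so I'll confirm it in a crop and measure.

```bash
cat >> h.py <<'E'
def undist(n,uv,P=None):
    p=eyes.camera_params(n); K=np.array([[p['fx'],0,p['cx']],[0,p['fy'],p['cy']],[0,0,1]])
    return cv2.undistortPoints(np.asarray(uv,float).reshape(-1,1,2),K,np.array(p['dist_coeffs'])).reshape(-1,2)
def T_cw(n,obs=None):
    p=eyes.camera_params(n)
    if n!='wrist': return np.linalg.inv(p['extrinsics'])
    from scipy.spatial.transform import Rotation as R
    T=np.eye(4); T[:3,:3]=R.from_euler('xyz',obs['tcp_rot'],degrees=True).as_matrix(); T[:3,3]=obs['ee_pos']
    return T@p['mount']
def cast(n,uv,z,T=None):
    T=T_cw(n) if T is None else T
    x=undist(n,uv); r=np.c_[x,np.ones(len(x))]@T[:3,:3].T; o=T[:3,3]
    return o+r*((z-o[2])/r[:,2])[:,None]
def cloud(n,d,mask,T=None):
    T=T_cw(n) if T is None else T
    v,u=np.nonzero(mask&(d>0)); x=undist(n,np.c_[u,v]); dd=d[v,u]
    return np.c_[x*dd[:,None],dd]@T[:3,:3].T+T[:3,3]
E
python3 - <<'E'
from h import *
np.set_printoptions(precision=4,suppress=True)
z=np.load('top0.npz'); im=z['im']; d=z['d']
a=cv2.resize(im[150:290,230:470],None,fx=3.3,fy=3.3,interpolation=cv2.INTER_CUBIC)
cv2.imwrite('pics/crop0.png',a[:,:,::-1])
hsv=cv2.cvtColor(im,cv2.COLOR_RGB2HSV)
win=np.zeros(d.shape,bool); win[195:250,350:402]=1
m=win&(hsv[...,0]>100)&(hsv[...,0]<130)&(hsv[...,1]>120)
m=m.astype(np.uint8); n,l,s,c=cv2.connectedComponentsWithStats(m); print(s[1:],c[1:])
v,u=np.nonzero(m); r=cv2.minAreaRect(np.c_[u,v].astype(np.float32)); print(r)
P=cast('top',cv2.boxPoints(r),0.045);print(P); print(cast('top',[r[0]],0.047))
xy=cast('top',np.c_[u,v],0.05)[:,:2]; w,V=np.linalg.eigh(np.cov(xy.T)); print(xy.mean(0),np.degrees(np.arctan2(V[1,1],V[0,1])))
pc=cloud('top',d,m>0); print(np.percentile(pc[:,2],[5,50,95]))
# grinder rim from depth
win[:]=0; win[165:250,240:320]=1
pc=cloud('top',d,win); print(np.percentile(pc[:,2],[1,50,90,95,99]))
k=(pc[:,2]>0.112)&(pc[:,2]<.128); (c,rad)=cv2.minEnclosingCircle(pc[k][:,:2].astype(np.float32)); print(c,rad)
E
```

```text
[[371 211  12  20  84]] [[376.3333 220.6071]]
((376.2972106933594, 220.66510009765625), (4.079400539398193, 21.465415954589844), 29.05460548400879)
[[ 0.4978 -0.1125  0.045 ]
 [ 0.5563 -0.1472  0.045 ]
 [ 0.5498 -0.1582  0.045 ]
 [ 0.4914 -0.1235  0.045 ]]
[[ 0.5236 -0.1351  0.047 ]]
[ 0.5235 -0.1349] 149.46742899953415
[0.0435 0.0525 0.057 ]
[-0.0066  0.0021  0.1187  0.1214  0.1248]
(0.5783459544181824, 0.16308119893074036) 0.06105371564626694
```

View pics/crop0.png

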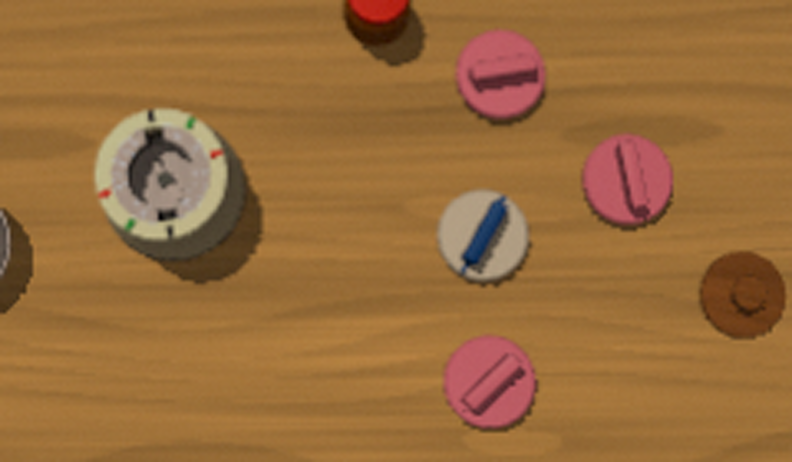

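The crop confirms it: the white lid with the blue bar (pixels 376,221) is at about (0.524, -0.135), bar at about -30.5°. The grinder is at about (0.578, 0.163). I'll hover the wrist camera over the lid to refine this.

{"op": "drive_tool", "data": {"plan": [[1, [0.037, 0.039, 0], -4.6], [1, [0.037, 0.039, 0], -4.6], [1, [0.037, 0.039, 0], -4.6], [1, [0.037, 0.039, 0], -4.6], [1, [0.037, 0.039, 0], -4.6], [1, [0.037, 0.039, 0], -4.6], [1, [0.037, 0.039, 0], -4.6], [1, [0.037, 0.039, 0], -4.6], [1, [0.037, 0.039, 0], -4.6], [1, [0.037, 0.039, 0], -4.6]]}}

```text
time: 1.35
ee_pos: [0.4942, -0.2024, 0.2529]
tcp_rot: [-176.9, 0.1, -23.7]
wrist_force: [-0.3, 1.1, 0.1]
opening: 0.0857
```

{"op": "drive_tool", "data": {"plan": [[1, [0, 0, 0], 0], [1, [0, 0, 0], 0], [1, [0, 0, 0], 0], [1, [0, 0, 0], 0]]}}

```text
time: 1.85
ee_pos: [0.4925, -0.2044, 0.2536]
tcp_rot: [-177.0, 0.1, -24.0]
wrist_force: [-0.1, 0.9, 0.0]
opening: 0.0852
```

Run:
```python
from h import *
np.set_printoptions(precision=4,suppress=True)
o=monitor.get_obs(); print(o)
im,d=cam('wrist','w1.png'); np.savez('w1.npz',im=im,d=d,T=T_cw('wrist',o))
```

```text
{'time': 1.85, 'q': array([-24.0301,   2.7022,   7.666 ,  95.0293,   3.0285, 179.9424]), 'qd': array([-0.0262,  0.0997,  0.1722, -0.0801,  0.1645, -0.0483]), 'joint_efforts': array([  0.0047, -49.3816,  46.4197,   0.0171,   0.1658,   0.0004]), 'ee_pos': array([ 0.4925, -0.2044,  0.2536]), 'tcp_rot': array([-176.9715,    0.0624,  -23.9727]), 'wrist_force': array([-0.096 ,  0.9451,  0.0335]), 'torque': array([-0.0493,  0.0101,  0.0111]), 'opening': 0.08523443176831882}
```

View pics/w1.png

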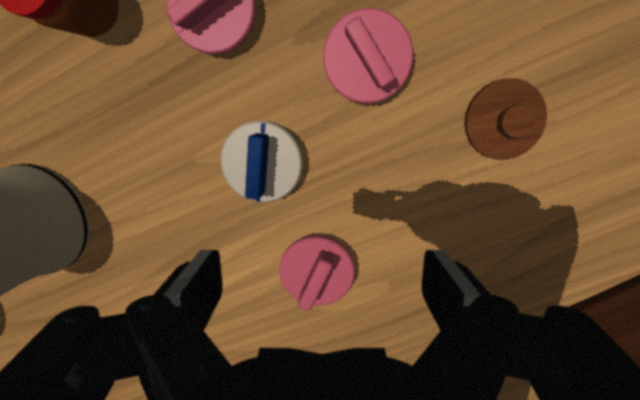

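Joint 6 hit its limit at 180°, so I'll take the equivalent half-turned yaw (about 149°). That also leaves room for the clockwise twist. The wrist view shows the lid at (262,162), partly off-centre.

{"op": "drive_tool", "data": {"plan": [[1, [0, 0, 0], 10], [1, [0.003, 0.007, 0], 10], [1, [0.003, 0.007, 0], 10], [1, [0.003, 0.007, 0], 10], [1, [0.003, 0.007, 0], 10], [1, [0.003, 0.007, 0], 10], [1, [0.003, 0.007, 0], 10], [1, [0.003, 0.007, 0], 10], [1, [0.003, 0.007, 0], 10], [1, [0.003, 0.007, 0], 10]]}}

```text
time: 3.15
ee_pos: [0.5199, -0.1412, 0.2534]
tcp_rot: [-177.0, 0.1, 76.4]
wrist_force: [0.4, 0.2, 0.4]
opening: 0.0854
```

Run:
```python
from h import *
np.set_printoptions(precision=4,suppress=True)
o=monitor.get_obs(); print(o['q'],o['tcp_rot'],o['ee_pos'])
z=np.load('w1.npz'); im=z['im']; T=z['T']; d=z['d']
hsv=cv2.cvtColor(im,cv2.COLOR_RGB2HSV)
win=np.zeros(d.shape,bool); win[115:210,215:310]=1
w=win&(hsv[...,1]<90)&(hsv[...,2]>110); b=win&(hsv[...,0]>100)&(hsv[...,0]<130)&(hsv[...,1]>100)
cs,_=cv2.findContours((w|b).astype(np.uint8),0,2); c=max(cs,key=cv2.contourArea)
P=cast('wrist',c.reshape(-1,2),0.022,T); print('flange',cv2.minEnclosingCircle(P[:,:2].astype(np.float32)), P[:,:2].min(0),P[:,:2].max(0))
v,u=np.nonzero(b); xy=cast('wrist',np.c_[u,v],.05,T)[:,:2]; W,V=np.linalg.eigh(np.cov(xy.T)); print(len(v),xy.mean(0),np.degrees(np.arctan2(V[1,1],V[0,1])), 2*np.sqrt(3*W))
```

```text
[-15.1102   6.3914  11.5516  98.1908  -0.1665  88.5318] [-176.9661    0.0885   76.3647] [ 0.5199 -0.1412  0.2534]
flange ((0.5300391316413879, -0.1359572410583496), 0.04390271380543709) [ 0.4866 -0.1788] [ 0.5733 -0.0925]
1169 [ 0.5309 -0.139 ] 147.9396929204206 [0.0178 0.064 ]
```

The limit left a 3° tool tilt (roll -177), and the interface has no row entry to undo it. At this yaw the tip leans inward along the arm. Pushing gently against the outer reach limit should lean it back out, so I'll try that in small steps.

{"op": "drive_tool", "data": {"plan": [[1, [0.055, -0.0145, 0], 0], [1, [0.055, -0.0145, 0], 0], [1, [0.055, -0.0145, 0], 0], [1, [0, 0, 0], 0], [1, [0, 0, 0], 0]]}}

```text
time: 3.78
ee_pos: [0.6791, -0.1834, 0.2532]
tcp_rot: [-176.9, 0.1, 76.0]
wrist_force: [-0.5, -0.3, -0.3]
opening: 0.085
```

{"op": "drive_tool", "data": {"plan": [[1, [0.01, -0.0026, 0], 0], [1, [0.01, -0.0026, 0], 0]]}}

```text
time: 4.03
ee_pos: [0.6982, -0.1883, 0.2571]
tcp_rot: [-177.1, 0.1, 76.0]
wrist_force: [-0.1, -0.4, 0.0]
opening: 0.085
```

Run:
```python
from h import *
np.set_printoptions(precision=4,suppress=True)
o=monitor.get_obs(); print(o['time'],o['q'],o['tcp_rot'],o['ee_pos'])
```

```text
4.025 [-15.0435  36.669   51.4096 107.597   -0.1441  88.9228] [-177.1414    0.0902   76.0396] [ 0.6982 -0.1883  0.2571]
```

{"op": "drive_tool", "data": {"plan": [[1, [0.02, -0.0052, 0], 0], [1, [0.02, -0.0052, 0], 0]]}}

```text
time: 4.28
ee_pos: [0.7377, -0.1986, 0.2576]
tcp_rot: [-177.2, 0.1, 76.0]
wrist_force: [0.6, -0.8, 0.8]
opening: 0.0854
```

{"op": "drive_tool", "data": {"plan": [[1, [0.02, -0.0052, 0], 0], [1, [0.02, -0.0052, 0], 0]]}}

```text
time: 4.53
ee_pos: [0.7572, -0.2035, 0.2424]
tcp_rot: [-178.8, 0.1, 76.0]
wrist_force: [0.4, -0.4, 0.4]
opening: 0.0857
```

Run:
```python
from h import *
np.set_printoptions(precision=4,suppress=True)
o=monitor.get_obs(); print(o['time'],o['q'],o['tcp_rot'],o['ee_pos'])
```

```text
4.525 [-14.9933  49.7855  70.6341 112.077   -0.1416  88.9676] [-178.7693    0.1194   76.0419] [ 0.7572 -0.2035  0.2424]
```

It works: joint 3 is at its limit and the tilt is shrinking. I'll step on carefully.

{"op": "drive_tool", "data": {"plan": [[1, [0, 0, 0], 0]]}}

```text
time: 4.65
ee_pos: [0.757, -0.2034, 0.2424]
tcp_rot: [-178.7, 0.1, 76.0]
wrist_force: [0.3, 0.5, 0.2]
opening: 0.0856
```

{"op": "drive_tool", "data": {"plan": [[1, [0.01, -0.0026, 0], 0], [1, [0, 0, 0], 0]]}}

```text
time: 4.9
ee_pos: [0.7614, -0.2045, 0.237]
tcp_rot: [-178.9, 0.1, 76.0]
wrist_force: [-0.4, -0.2, -0.7]
opening: 0.0851
```

{"op": "drive_tool", "data": {"plan": [[1, [0.025, -0.0066, 0], 0], [1, [0, 0, 0], 0]]}}

```text
time: 5.15
ee_pos: [0.773, -0.2075, 0.226]
tcp_rot: [-179.7, 0.1, 76.0]
wrist_force: [-0.1, -0.6, -0.1]
opening: 0.0854
```

{"op": "drive_tool", "data": {"plan": [[1, [0.025, -0.0066, 0], 0], [1, [0, 0, 0], 0]]}}

```text
time: 5.4
ee_pos: [0.7841, -0.2104, 0.2178]
tcp_rot: [179.4, 0.2, 76.0]
wrist_force: [0.1, -0.4, -0.4]
opening: 0.0855
```

{"op": "drive_tool", "data": {"plan": [[1, [-0.032, 0.009, 0.003], 9.1], [1, [-0.032, 0.009, 0.003], 9.1], [1, [-0.032, 0.009, 0.003], 9.1], [1, [-0.032, 0.009, 0.003], 9.1], [1, [-0.032, 0.009, 0], 9.1], [1, [-0.032, 0.009, 0], 9.1], [1, [-0.032, 0.009, 0], 9.1], [1, [-0.032, 0.009, 0], 9.1], [1, [0, 0, 0], 0], [1, [0, 0, 0], 0]]}}

```text
time: 6.65
ee_pos: [0.5365, -0.1407, 0.2321]
tcp_rot: [179.3, 0.2, 146.8]
wrist_force: [0.5, 0.1, -0.5]
opening: 0.0857
```

```bash
cat > lid.py <<'E'
from h import *
import sys
np.set_printoptions(precision=4,suppress=True)
o=monitor.get_obs(); print(o['time'],o['q'],o['tcp_rot'],o['ee_pos'])
im,d=cam('wrist',sys.argv[1]); T=T_cw('wrist',o); np.savez('w.npz',im=im,d=d,T=T)
hsv=cv2.cvtColor(im,cv2.COLOR_RGB2HSV)
b=(hsv[...,0]>100)&(hsv[...,0]<130)&(hsv[...,1]>100)&(hsv[...,2]>40)
n,l,s,c=cv2.connectedComponentsWithStats(b.astype(np.uint8)); i=1+np.argmax(s[1:,4]); b=l==i; print(s[i],c[i])
v,u=np.nonzero(b); xy=cast('wrist',np.c_[u,v],.05,T)[:,:2]; W,V=np.linalg.eigh(np.cov(xy.T)); print('bar',xy.mean(0),np.degrees(np.arctan2(V[1,1],V[0,1])), 2*np.sqrt(3*W))
x0,y0=c[i].astype(int)
win=np.zeros(d.shape,bool); win[max(0,y0-90):y0+90,x0-90:x0+90]=1
w=win&(hsv[...,1]<90)&(hsv[...,2]>100)
cs,_=cv2.findContours((w|b).astype(np.uint8),0,2); cc=max(cs,key=cv2.contourArea)
P=cast('wrist',cc.reshape(-1,2),0.022,T); print('flange',cv2.minEnclosingCircle(P[:,:2].astype(np.float32)), P[:,:2].min(0),P[:,:2].max(0))
pc=cloud('wrist',d,b,T); print(np.percentile(pc[:,2],[5,50,95]))
E
python3 lid.py w2.png
```

```text
6.65 [-14.9817   4.7939   7.5173  92.3017   0.5926  18.2601] [179.3051   0.2147 146.759 ] [ 0.5365 -0.1407  0.2321]
[310 132  19  72 941] [319.9065 168.4378]
bar [ 0.5302 -0.1347] 147.98463964153092 [0.0133 0.0645]
flange ((0.5292563438415527, -0.13475801050662994), 0.0437539704144001) [ 0.493  -0.1781] [ 0.5728 -0.0913]
[0.0498 0.0512 0.0524]
```

View pics/w2.png

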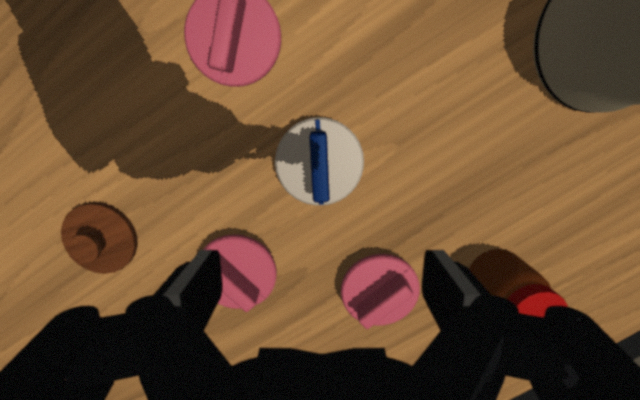

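The lid is at (0.530, -0.135) with the bar at 148°. Wrist flange and bar measurements agree, and the top view was about 6 mm off in x. I'll descend with the jaws half open and pinch.

{"op": "drive_tool", "data": {"plan": [[0.6, [-0.0063, 0.006, -0.03], 1.2], [0.6, [0, 0, -0.05], 0], [0.6, [0, 0, -0.05], 0], [0.6, [0, 0, -0.03], 0], [0.6, [0, 0, -0.015], 0], [0.6, [0, 0, -0.008], 0], [0.6, [0, 0, 0], 0]], "grip_force": 60}}

```text
time: 7.58
ee_pos: [0.5301, -0.1347, 0.0491]
tcp_rot: [179.3, 0.2, 148.1]
wrist_force: [0.1, 0.9, 0.6]
opening: 0.0511
```

{"op": "drive_tool", "data": {"plan": [[0, [0, 0, 0], 0], [0, [0, 0, 0], 0], [0, [0, 0, 0], 0], [0, [0, 0, 0], 0], [0, [0, 0, 0], 0]], "grip_force": 60}}

```text
time: 8.2
ee_pos: [0.5303, -0.1348, 0.05]
tcp_rot: [179.3, 0.3, 148.1]
wrist_force: [-0.7, 0.1, 5.3]
opening: 0.0148
```

{"op": "drive_tool", "data": {"plan": [[0, [0, 0, 0.03], 0], [0, [0, 0, 0.06], 0], [0, [0, 0, 0.06], 0], [0, [0.016, 0.0416, 0.02], -7.6], [0, [0.016, 0.0416, 0.02], -7.6], [0, [0.016, 0.0416, 0.02], -7.6], [0, [0.016, 0.0416, 0.02], -7.6], [0, [0.016, 0.0416, 0.02], -7.6], [0, [0, 0, 0], 0], [0, [0, 0, 0], 0]]}}

```text
time: 9.45
ee_pos: [0.6095, 0.0734, 0.2982]
tcp_rot: [179.4, 0.2, 110.2]
wrist_force: [0.3, -0.1, -2.3]
opening: 0.0145
```

Run:
```python
from h import *
np.set_printoptions(precision=4,suppress=True)
o=monitor.get_obs(); print(o)
im,d=cam('wrist','w3.png'); np.savez('w3.npz',im=im,d=d,T=T_cw('wrist',o))
```

```text
{'time': 9.45, 'q': array([  6.8661,  14.938 ,  26.5307, 100.942 ,  -0.0049,  76.7034]), 'qd': array([-1.1703, -0.6736, -0.9686, -0.014 ,  0.0478,  0.0219]), 'joint_efforts': array([  1.3297, -62.6751,  47.1215,  -0.1477,   0.0603,   0.0971]), 'ee_pos': array([0.6095, 0.0734, 0.2982]), 'tcp_rot': array([179.3679,   0.1544, 110.1618]), 'wrist_force': array([ 0.2877, -0.1246, -2.3354]), 'torque': array([0.0085, 0.0216, 0.0212]), 'opening': 0.014528452864142545}
```

View pics/w3.png

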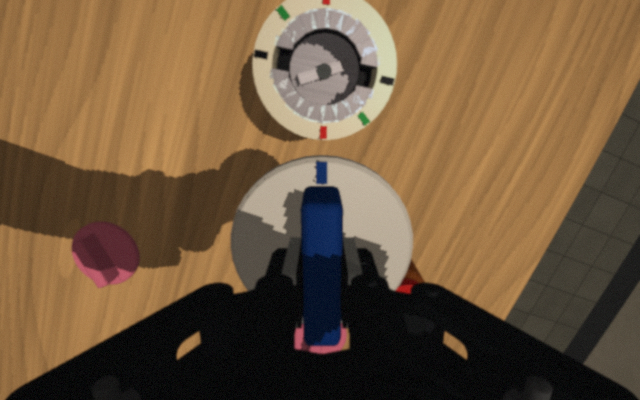

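The grinder is fully visible, centred near (325,68). Black marks are at (261,55) and (387,80), green at (283,13) and (364,118). The lid is gripped by its blue bar at about x=322.

```bash
cat > meas.py <<'E'
from h import *
import sys
np.set_printoptions(precision=4,suppress=True)
z=np.load(sys.argv[1]); im=z['im']; T=z['T']; d=z['d']
hsv=cv2.cvtColor(im,cv2.COLOR_RGB2HSV); H,S,V=[hsv[...,i].astype(int) for i in range(3)]
win=np.zeros(d.shape,bool); win[0:142,245:405]=1
# rim cream
cr=win&(H>20)&(H<40)&(V>150)&(S<110)
cs,_=cv2.findContours(cr.astype(np.uint8),0,1); c=max(cs,key=cv2.contourArea)
P=cast('wrist',c.reshape(-1,2),.12,T)[:,:2]
hull=cv2.convexHull(P.astype(np.float32)); print('rim enc',cv2.minEnclosingCircle(hull))
pc=cloud('wrist',d,cr,T); print('rim z',np.percentile(pc[:,2],[5,50,95]), np.median(pc[:,:2],0))
def marks(m,name):
    n,l,s,c=cv2.connectedComponentsWithStats(m.astype(np.uint8)); out=[]
    for i in range(1,n):
        if s[i,4]>25: 
            p=cast('wrist',[c[i]],.12,T)[0]; out.append(p[:2]); print(name,s[i,4],c[i],p[:2])
    return out
for nm,m in (('green',win&(H>45)&(H<80)&(S>120)),('red',win&((H<8)|(H>172))&(S>150)),('black',win&(V<50))):
    o=marks(m,nm)
    if len(o)==2:
        a=np.array(o); v=a[1]-a[0]; print(nm,'mid',a.mean(0),'ang',np.degrees(np.arctan2(v[1],v[0])),'dist',np.hypot(*v))
E
python3 meas.py w3.npz
```

```text
rim enc ((0.5910724401473999, 0.16873659193515778), 0.055193960666656494)
rim z [0.118  0.1193 0.1205] [0.6094 0.1862]
green 63 [282.5714  12.5238] [0.5355 0.1928]
green 49 [363.2041 118.2653] [0.6272 0.1377]
green mid [0.5813 0.1652] ang -31.0045454178137 dist 0.10699138512757955
red 67 [322.5075 132.403 ] [0.5985 0.1143]
black 569 [346.7768  56.2478] [0.5958 0.1796]
black 253 [283.7866  58.332 ] [0.5476 0.1601]
black 53 [260.2453  54.0566] [0.5284 0.1567]
black 36 [386.75    80.1667] [0.6341 0.1737]
```

Run:
```python
from h import *
from scipy.optimize import least_squares
np.set_printoptions(precision=4,suppress=True)
z=np.load('w3.npz'); im=z['im']; T=z['T']; d=z['d']
hsv=cv2.cvtColor(im,cv2.COLOR_RGB2HSV)
m=np.zeros(d.shape,bool); m[150:290,225:420]=1
pcall=cloud('wrist',d,m&(d>0)&(d<.22)&(hsv[...,1]<90)&(hsv[...,2]>60),T)
print(np.percentile(pcall[:,2],[5,25,50,75,95]))
# tilt of flange plane
k=abs(pcall[:,2]-np.median(pcall[:,2]))<.006; A=np.c_[pcall[k][:,:2]-pcall[k][:,:2].mean(0),np.ones(k.sum())]; print('plane',np.linalg.lstsq(A,pcall[k][:,2],rcond=None)[0])
near=(m&(d>0)&(d<.2)).astype(np.uint8)
cs,_=cv2.findContours(near,0,1); c=max(cs,key=cv2.contourArea).reshape(-1,2)
c=c[(c[:,1]<250)&(c[:,1]>152)&(c[:,0]>226)&(c[:,0]<418)]; print(len(c),c.min(0),c.max(0))
zt=np.median(pcall[:,2]); P=cast('wrist',c,zt,T)[:,:2]
r=least_squares(lambda p:np.hypot(*(P-p[:2]).T)-p[2],[.61,.073,.044],loss='soft_l1',f_scale=.001); print('flange',zt,r.x)
for zz in(zt-.004,): 
  P=cast('wrist',c,zz,T)[:,:2];r=least_squares(lambda p:np.hypot(*(P-p[:2]).T)-.044,[.61,.073],loss='soft_l1',f_scale=.001);print(r.x)
b=(hsv[...,0]>100)&(hsv[...,0]<130)&(hsv[...,1]>100)&m
cs=cloud('wrist',d,b,T); print('bar top',np.percentile(cs[:,2],[50,95]))
top=cs[cs[:,2]>np.percentile(cs[:,2],95)-.004]; print(top.mean(0)); 
W,V=np.linalg.eigh(np.cov(top[:,:2].T)); print(np.degrees(np.arctan2(V[1,1],V[0,1])))
```

```text
[0.2682 0.2692 0.2696 0.2701 0.2708]
plane [ 0.0067 -0.0043  0.2696]
266 [230 155] [412 249]
flange 0.2696295916563409 [0.6099 0.0762 0.043 ]
[0.6105 0.0747]
bar top [0.2993 0.3007]
[0.6052 0.0884 0.2997]
110.20172936097366
```

The lid sits level and centred in the grip (bar 110.2° against tool 110.2°). The grinder centre is (0.5813, 0.1652), black marks at 9.1°, green at -31.0°, so the tool yaw is 189.1° to insert and 149.0° on green. I'll move over the mouth.

{"op": "drive_tool", "data": {"plan": [[0, [-0.0035, 0.0115, -0.01], 9.9], [0, [-0.0035, 0.0115, -0.01], 9.9], [0, [-0.0035, 0.0115, -0.01], 9.9], [0, [-0.0035, 0.0115, -0.01], 9.9], [0, [-0.0035, 0.0115, -0.01], 9.9], [0, [-0.0035, 0.0115, -0.01], 9.9], [0, [-0.0035, 0.0115, -0.01], 9.8], [0, [-0.003, 0.0112, -0.01], 9.8], [0, [0, 0, -0.02], 0], [0, [0, 0, 0], 0]]}}

```text
time: 10.75
ee_pos: [0.5811, 0.1639, 0.197]
tcp_rot: [179.3, -0.0, -171.0]
wrist_force: [0.1, -0.0, -2.6]
opening: 0.0151
```

{"op": "drive_tool", "data": {"plan": [[0, [0, 0, 0], 0], [0, [0, 0, 0], 0]]}}

```text
time: 11.0
ee_pos: [0.5824, 0.1648, 0.1997]
tcp_rot: [179.3, 0.2, -171.0]
wrist_force: [-0.1, -0.6, -1.9]
opening: 0.0148
```

Run:
```python
from h import *
np.set_printoptions(precision=4,suppress=True)
o=monitor.get_obs(); print(o['time'],o['q'],o['tcp_rot'],o['ee_pos'],o['wrist_force'],o['torque'])
im,d=cam('wrist','w4.png'); np.savez('w4.npz',im=im,d=d,T=T_cw('wrist',o))
```

```text
11.0 [15.5127 11.5697 11.491  89.6211  0.6539  6.4649] [ 179.3164    0.2247 -170.9519] [0.5824 0.1648 0.1997] [-0.1083 -0.5643 -1.8996] [ 0.0377  0.0265 -0.0227]
```

View pics/w4.png

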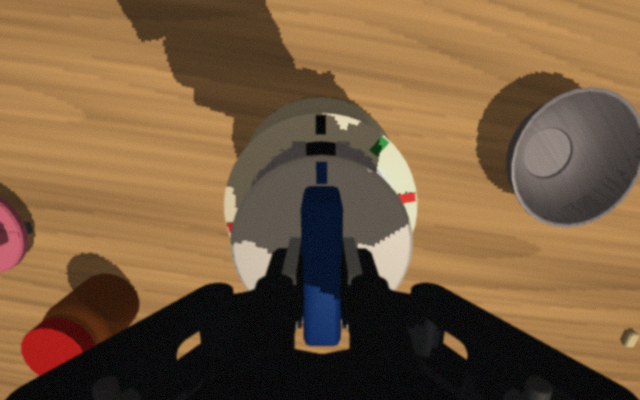

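The black mark (320,125), the gap (320,149) and the lid's blue stripe (321,172) are in line. Quick check of the mark positions from this pose.

Run:
```python
from h import *
np.set_printoptions(precision=4,suppress=True)
z=np.load('w4.npz'); im=z['im']; T=z['T']
hsv=cv2.cvtColor(im,cv2.COLOR_RGB2HSV); H,S,V=[hsv[...,i].astype(int) for i in range(3)]
for nm,m,w in (('green',(H>45)&(H<80)&(S>120),(130,165,360,400)),('black',V<45,(110,137,305,335))):
    k=np.zeros(m.shape,bool); k[w[0]:w[1],w[2]:w[3]]=1; v,u=np.nonzero(m&k); print(nm,len(v),u.mean(),v.mean(),cast('wrist',[[u.mean(),v.mean()]],.12,T)[0])
v,u=np.nonzero(((H>100)&(H<130)&(S>100))); k=v<183; print('stripe',u[k].mean(),v[k].mean(),cast('wrist',[[u[k].mean(),v[k].mean()]],.1705,T)[0])
c=np.array([.5813,.1652]); 
for a in (189.14,149): print(c+.053*np.array([np.cos(np.radians(a)),np.sin(np.radians(a))]))
```

```text
green 134 378.45522388059703 145.88805970149255 [0.5356 0.1926 0.12  ]
black 164 320.0 124.27439024390245 [0.5287 0.1567 0.12  ]
stripe 321.18779342723 167.50234741784038 [0.544  0.1592 0.1705]
[0.529  0.1568]
[0.5359 0.1925]
```

Consistent to 0.3 mm. Descending.

{"op": "drive_tool", "data": {"plan": [[0, [0, 0, -0.02], 0], [0, [0, 0, -0.006], 0], [0, [0, 0, -0.004], 0], [0, [0, 0, -0.004], 0], [0, [0, 0, 0], 0]]}}

```text
time: 11.68
ee_pos: [0.5821, 0.1651, 0.1647]
tcp_rot: [179.3, 0.2, -170.9]
wrist_force: [0.4, 0.2, -0.4]
opening: 0.0147
```

{"op": "drive_tool", "data": {"plan": [[0, [0, 0, -0.003], 0], [0, [0, 0, -0.003], 0], [0, [0, 0, -0.002], 0], [0, [0, 0, 0], 0]]}}

```text
time: 12.18
ee_pos: [0.582, 0.1651, 0.1565]
tcp_rot: [179.3, 0.1, -170.9]
wrist_force: [-0.3, 0.3, -0.7]
opening: 0.0147
```

{"op": "drive_tool", "data": {"plan": [[0, [0, 0, -0.001], 0], [0, [0, 0, 0], 0]]}}

```text
time: 12.42
ee_pos: [0.5821, 0.1652, 0.1561]
tcp_rot: [179.3, 0.2, -170.9]
wrist_force: [-0.6, 1.3, 2.3]
opening: 0.015
```

{"op": "drive_tool", "data": {"plan": [[0, [0, 0, -0.001], 0], [0, [0, 0, 0], 0]]}}

```text
time: 12.68
ee_pos: [0.5822, 0.1652, 0.156]
tcp_rot: [179.3, 0.2, -170.9]
wrist_force: [-3.2, 1.0, 8.0]
opening: 0.0151
```

Contact at z=0.156, as predicted for fully seated (0.1566). I'll check in the image, easing the push a little first.

{"op": "drive_tool", "data": {"plan": [[0, [0, 0, 0.0008], 0], [0, [0, 0, 0], 0]]}}

```text
time: 12.92
ee_pos: [0.5822, 0.1652, 0.1561]
tcp_rot: [179.3, 0.2, -170.9]
wrist_force: [-2.8, 1.0, 6.0]
opening: 0.0143
```

```bash
cat > fin.py <<'E'
from h import *
import sys
np.set_printoptions(precision=4,suppress=True)
o=monitor.get_obs(); print(o['time'],o['tcp_rot'],o['ee_pos'],o['wrist_force'],o['torque'])
im,d=cam('wrist',sys.argv[1]); T=T_cw('wrist',o)
hsv=cv2.cvtColor(im,cv2.COLOR_RGB2HSV); H,S,V=[hsv[...,i].astype(int) for i in range(3)]
m=np.zeros(d.shape,bool); m[150:290,225:420]=1
pc=cloud('wrist',d,m&(d<.22)&(S<90)&(V>40),T); k=abs(pc[:,2]-np.median(pc[:,2]))<.006; q=pc[k]
A=np.c_[q[:,:2]-q[:,:2].mean(0),np.ones(len(q))]; print('flange plane',np.linalg.lstsq(A,q[:,2],rcond=None)[0])
c=np.array([.581,.1652])
b=(H>100)&(H<130)&(S>100); b[:150]=0
v,u=np.nonzero(b); k=v<182; p=cast('wrist',np.c_[u,v][k],.128,T)[:,:2].mean(0); print('stripe ang',np.degrees(np.arctan2(*(p-c)[::-1])))
for nm,mm in (('green',(H>45)&(H<80)&(S>120)),('red',((H<6)|(H>174))&(S>170))):
    n,l,s,cc=cv2.connectedComponentsWithStats(mm.astype(np.uint8))
    for i in range(1,n):
        if s[i,4]>15:
            p=cast('wrist',[cc[i]],.12,T)[0,:2]-c
            if np.hypot(*p)<.065: print(nm,s[i,4],cc[i],np.hypot(*p),np.degrees(np.arctan2(p[1],p[0])))
E
python3 fin.py w5.png
```

```text
12.925 [ 179.3136    0.194  -170.9211] [0.5822 0.1652 0.1561] [-2.7808  1.0262  5.9614] [-0.1732  0.4406 -0.0071]
flange plane [0.006  0.0047 0.1273]
stripe ang -171.40236884264425
green 238 [394.1429 158.7059] 0.053047620475115374 148.69642083475128
red 200 [427.1   222.505] 0.053302696867734645 108.595971356997
red 195 [215.641  257.3231] 0.05350906168851539 -70.75550856073046
```

View pics/w5.png

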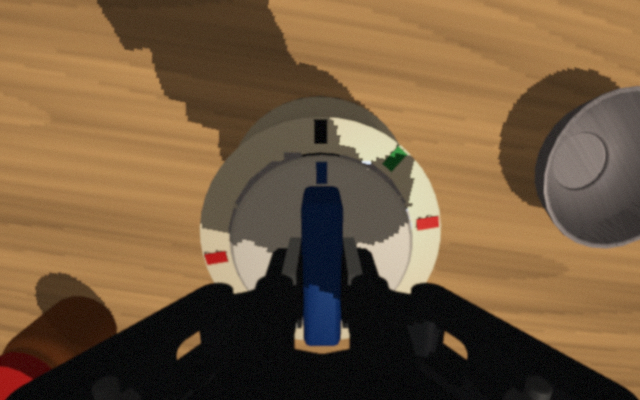

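Seated: flange top at 0.127 (0.128 expected), level, stripe facing the black mark at (320,131). Now twisting clockwise.

{"op": "drive_tool", "data": {"plan": [[0, [0, 0, 0], -5], [0, [0, 0, 0], -5], [0, [0, 0, 0], -5], [0, [0, 0, 0], -5], [0, [0, 0, 0], -5], [0, [0, 0, 0], -5], [0, [0, 0, 0], 0], [0, [0, 0, 0], 0]]}}

```text
time: 13.98
ee_pos: [0.5826, 0.1647, 0.156]
tcp_rot: [179.3, 0.2, 159.2]
wrist_force: [0.8, -3.7, 5.1]
opening: 0.0151
```

```bash
python3 fin.py w6.png
```

```text
13.975 [179.3391   0.2405 159.1883] [0.5826 0.1647 0.156 ] [ 0.8168 -3.7268  5.0779] [-1.0683 -0.2306  0.0529]
flange plane [ 0.0087 -0.0018  0.1272]
stripe ang 159.93386020333847
green 244 [339.9549 132.3852] 0.05318104048416243 148.70023737257088
green 86 [300.1628 331.8256] 0.05503112935551839 -31.469636683151634
red 221 [406.4434 172.2217] 0.05335418330288806 108.5852090409505
```

View pics/w6.png

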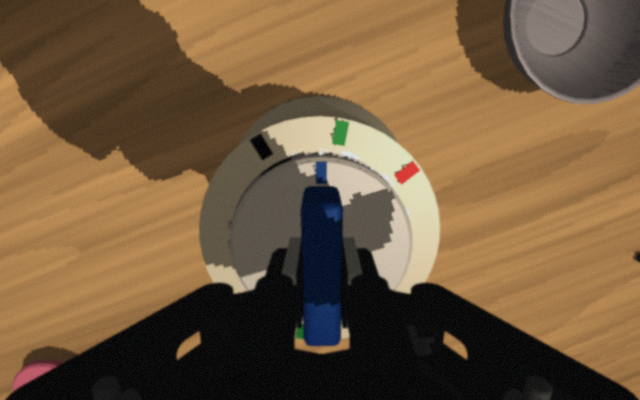

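{"op": "drive_tool", "data": {"plan": [[0, [0, 0, 0.0005], -4], [0, [0, 0, 0], -4], [0, [0, 0, 0], -2.4], [0, [0, 0, 0], 0], [0, [0, 0, 0], 0], [0, [0, 0, 0], 0]]}}

```text
time: 14.78
ee_pos: [0.5823, 0.1646, 0.156]
tcp_rot: [179.4, 0.2, 148.8]
wrist_force: [1.1, -4.7, 3.3]
opening: 0.015
```

```bash
python3 fin.py w7.png
```

```text
14.775 [179.3655   0.2016 148.7706] [0.5823 0.1646 0.156 ] [ 1.1369 -4.7461  3.2866] [-1.3527 -0.2514  0.1565]
flange plane [ 0.0087 -0.0033  0.1272]
stripe ang 152.54773361895244
green 239 [318.1088 131.3724] 0.05319842144284041 148.78405246970254
red 237 [392.4726 158.6709] 0.05336018796493519 108.52141736513106
```

View pics/w7.png

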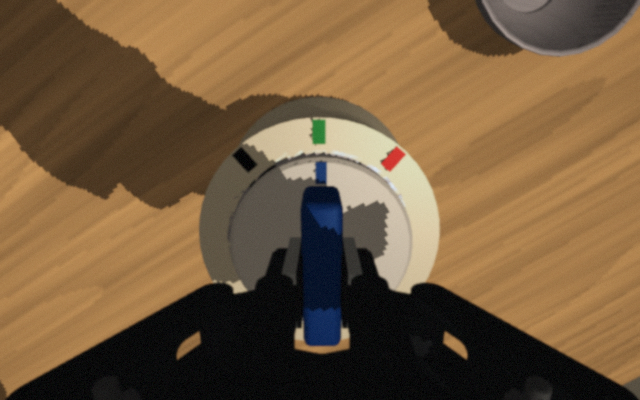

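Run:
```python
from h import *
np.set_printoptions(precision=4,suppress=True)
o=monitor.get_obs(); T=T_cw('wrist',o)
for f in ('w5','w6','w7'):
    im=cv2.imread(f'pics/{f}.png')[:,:,::-1].copy(); hsv=cv2.cvtColor(im,cv2.COLOR_RGB2HSV); H,S=hsv[...,0].astype(int),hsv[...,1]
    b=(H>100)&(H<130)&(S>100); b[:150]=0; b[:,:300]=0; b[:,345:]=0
    v,u=np.nonzero(b); s=v<182; print(f,'stripe px',u[s].mean(),v[s].mean(),s.sum(), 'bar top edge u',[ (u[v==r].min(),u[v==r].max()) for r in (200,240,280,320)])
    if f=='w7':
        a=cast('wrist',[[u[s].mean(),v[s].mean()]],.128,T)[0,:2]; c=np.array([.581,.1652]); print(a,np.degrees(np.arctan2(*(a-c)[::-1])), np.degrees(np.arctan2(*(a-o['ee_pos'][:2])[::-1])))
    crop=cv2.resize(im[100:230,230:420],None,fx=4,fy=4,interpolation=cv2.INTER_CUBIC)
    if f=='w7': cv2.imwrite('pics/w7c.png',crop[:,:,::-1])
```

```text
w5 stripe px 321.0 172.0 171 bar top edge u [(np.int64(303), np.int64(339)), (np.int64(302), np.int64(341)), (np.int64(302), np.int64(340)), (np.int64(304), np.int64(340))]
w6 stripe px 320.718085106383 171.63829787234042 188 bar top edge u [(np.int64(303), np.int64(339)), (np.int64(302), np.int64(341)), (np.int64(302), np.int64(341)), (np.int64(304), np.int64(340))]
w7 stripe px 320.741935483871 171.59677419354838 186 bar top edge u [(np.int64(303), np.int64(339)), (np.int64(302), np.int64(341)), (np.int64(303), np.int64(341)), (np.int64(304), np.int64(340))]
[0.5506 0.185 ] 146.9864643686539 147.30040822998893
```

View pics/w7c.png

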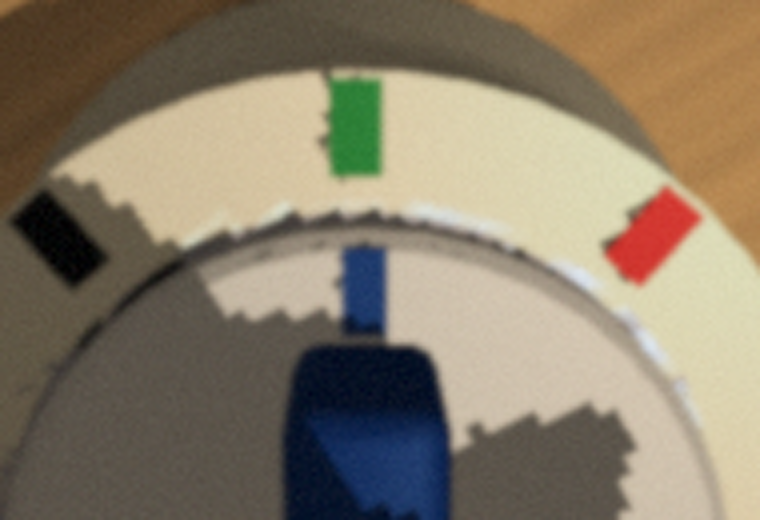

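The bar stays rigid in the grip. The tool yaw (148.8°) matches green (148.8°), while the stripe reads about 1.5° past it. I'll back off 0.6° to split the difference, then check again.

{"op": "drive_tool", "data": {"plan": [[0, [0, 0, 0], 0.6], [0, [0, 0, 0], 0], [0, [0, 0, 0], 0], [0, [0, 0, 0], 0], [0, [0, 0, 0], 0], [0, [0, 0, 0], 0]]}}

```text
time: 15.58
ee_pos: [0.582, 0.1649, 0.156]
tcp_rot: [179.4, 0.2, 149.3]
wrist_force: [0.3, -5.0, 2.9]
opening: 0.0147
```

```bash
python3 fin.py w8.png; python3 -c "
from h import *
cam('scene','s8.png')"; python3 -c "
import cv2;a=cv2.imread('pics/s8.png');cv2.imwrite('pics/s8c.png',cv2.resize(a[130:290,220:500],None,fx=2.8,fy=2.8))"
```

```text
15.575 [179.3554   0.1645 149.3087] [0.582  0.1649 0.156 ] [ 0.3083 -4.9832  2.8609] [-1.3676  0.0307  0.1207]
flange plane [ 0.007  -0.0027  0.1272]
stripe ang 152.2900287428223
green 249 [319.0843 132.0723] 0.05322892937664785 148.76243401589932
red 232 [393.0345 160.0733] 0.05336985532278698 108.52060825269201
```

View pics/w8.png

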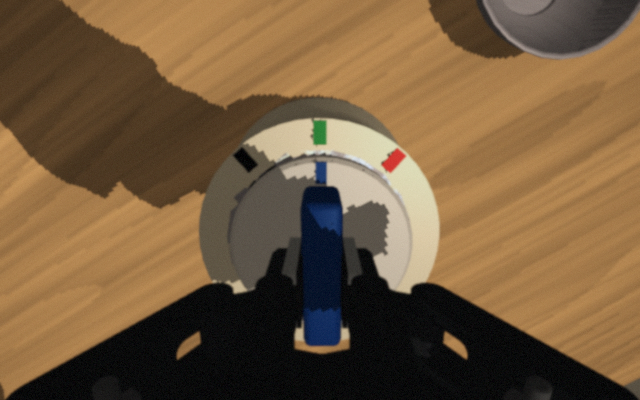

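View pics/s8c.png

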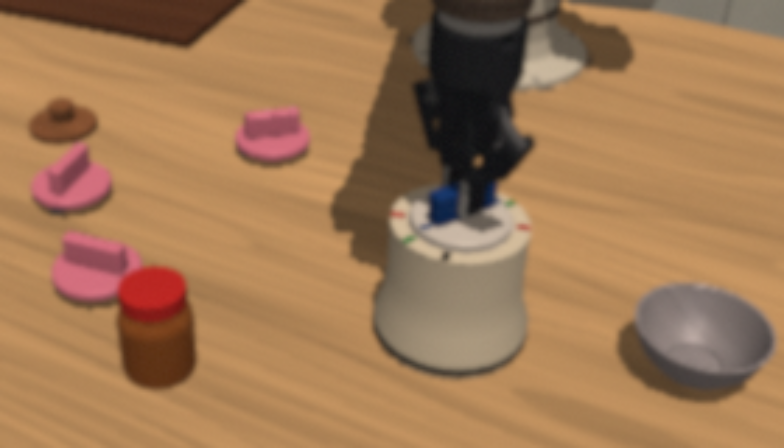

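The green mark (319,132) and the stripe (321,172) are in line. The scene view shows the bar pointing at both green marks, the lid flat on the rim, and the bystanders untouched. Handing in with the grip held.

```bash
python3 -c "
from h import *
print(job.job_done())"
```

```text
the job is handed in; nothing more can be done
None
```

The white lid with the blue bar is seated on the grinder, turned clockwise from black to green, and held there at 60 N grip. I handed in at about 15.6 s, and no verdict was reported.

**Last checks:**
- **Seating:** the flange is level, with its top at 0.127 m (0.128 m expected).
- **Angle:** the tool is at 149.3° and the green mark measured 148.8°. The red mark is about 40° further on, so it was not turned as far as the lock.
- **Forces:** there is about 3 N of downward push and 5 N sideways.
- **Bystanders:** the jar, bowl, wooden cover and pink look-alikes look untouched in the last scene view.

**What disagreed:**
- **Lid stripe:** measured after the twist, it read about 1.5° past the tool angle, so I backed off 0.6°. The automatic stripe reading (152°) was spoiled by other blue pixels, and I ignored it.
- **Top camera:** it placed the lid about 6 mm off in x from the wrist camera, so I used the wrist camera.
- **Tool tilt:** running joint 6 into its limit early on tilted the tool by 3°. I reduced that to 0.6° by pushing against the arm's reach limit before gripping.
- **Ring:** I could not read the switch ring directly, so its position is only inferred from the lid angle.

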